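# Span the clear zone with sprung measuring tweezers

### The job

Measure the widest clear zone on the antibiotic test plate, the single plate with four white paper discs on it: take the sprung measuring tweezers off their rest, bring the bent tips to a few millimetres above the plate, and squeeze the legs until the two tips stand over opposite edges of that widest zone. Do not press on the plate or shift it, and leave the other things on the bench alone. Keep the tips there at that gap, quite still, so that it can be read: the job finishes with you still holding the squeezed tweezers over the plate.

Things in the scene. Friction and masses are not known exactly. Their poses are not given: they have to be found in the camera images.
- tweezers: Sprung steel measuring tweezers (tweezer-type caliper), 163 mm long, about 48 g, lying level on the rest. Origin: centre line, level with the legs' undersides; x towards the tips, y to the left leg, z up (the bent tips point down). Joined end at x = -94 mm. Legs are strips z 0 to 9 mm (13 mm high at the grips), 3 mm thick, straight from x = -40 to +46 mm, then bent steeply down and forward to the tips.
- tweezers_grip (a point): Place to squeeze: midway between the ribbed grips, 5 mm ahead of the tweezers' origin, 4.5 mm up; axes as tweezers; 49.5 mm above the bench on the rest. Balance point 9 mm behind it. Here the legs are 13 mm high and measure 38 mm over their outer faces when left alone, 29 mm at 24 mm tip gap. A thin graduated cross bar lies on the legs 24 to 32 mm ahead of it. Held too loosely the tweezers can tilt between the fingers.
- tip_left (a point): Lowest point of the left tip (3 mm thick), 33 mm below the legs' undersides, 68 mm ahead of the tweezers' origin. Both legs hinge at the joined end (x = -72 mm) and move alike; left alone they spring open to 40 mm tip gap.
- tip_right (a point): The same point of the right tip. Its distance from tip_left is the tip gap. Squeezing at the grip takes about 4.5 N to begin, 8.5 N at 24 mm gap, 12 N at the stop (5 mm gap); the gap shrinks 1.8 mm for each 1 mm that the legs are squeezed together at the grip.
- tips_mid (a point): Point midway between the two tips at tip height, fixed in the tweezers' frame at x = 68, y = 0, z = -33 mm.
- rest: Fixed steel rest under the tweezers: two notched uprights, 4 mm thick, 68 mm wide, at x = +31 mm and x = -62 mm of its frame (origin at bench height below the tweezers' origin, x and y as theirs, within 3 mm). Legs lie at 45 mm height, the lips beside them rise to 54 mm. Base 5 mm thick, x -80 to +44, y +-36 mm. Between the uprights the room beside and below the legs is free.
- plate: Antibiotic test plate: culture dish lying bottom up on the bench, 93 mm across, 16 mm high, about 50 g, loose. Cream growth with four white paper discs of 6 mm, each 22 mm from the middle; three have a dark clear zone round them (24, 16 and 10 mm across), one has none. Origin: middle of the underside; z up; x points to the widest zone.
- zone (a point): Centre of the widest clear zone (24 mm across), on the plate's upper face, 16 mm above the bench.
- plate_stack: Bystander: stack of four culture dishes, 93 mm across, 64 mm high; origin under its centre.
- spare_plate: Bystander: one unused culture dish without paper discs, 93 mm across, 16 mm high; origin under its centre.
- disc_vial: Bystander: small amber vial with white cap, 24 mm across, 46 mm high; origin under its centre.
- marker: Bystander: white marker pen with black cap, 135 mm long, 15 mm high, lying on the bench along its x.
- beaker: Bystander: glass beaker, 70 mm across, 90 mm high, with a brush, a loop and a swab standing in it (up to 200 mm); origin under its centre.
Not all that is in view belongs to the job. What is shaped like the plate but red or turquoise is not meant.

How it is judged:
By the outcome, as a careful person would: the job done as asked, in the order asked, and still so for the second after the job is handed in, while the arm keeps its last pose, push and grip.
It also fails if it takes over 45 s, if anything falls off the work surface, if the arm or the gripper's body presses on something with over 40 N, if the wrist force passes 120 N, or if a joint passes its speed limit or range.

### The arm

A 6-joint arm with a two-finger parallel gripper is mounted at the origin on the work surface. World frame = base frame: x ahead of the robot, y to its left, z up, the work surface at z = 0. Lengths are in m, angles in rad, forces in N, time in s.
With the tool pointing down it reaches from about 0.225 to 0.875 m from the base axis. Payload 3.4 kg.
Tool frame: the origin (TCP) lies midway between the tips of the shut fingers; the grasp point (between the pads) lies 19 mm behind it (manip.pinch_z is the z of the grasp point in the tool frame, in m); z points along the fingers, x is the direction in which the jaws open and shut, and the axes are right-handed (so a half turn about z gives the same grasp; the last joint's range is limited). The gripper opens to 85 mm and grips with 20 to 120 N. Pads are 22 mm wide; open, the fingers measure 114 mm over their backs; the gripper's body (76 mm by 85 mm) begins 54 mm behind the grasp point. The pads swing forward as they close: fully open they stand 13 mm farther back than shut.
Start: joints at [-1.24, 0.276, 1.505, -0, 1.361, -0.121], TCP at [0.251, -0.517, 0.231] pointing down, gripper open.
Joint ranges: [-2.89, 2.89], [-0.75, 2.08], [0.22, 2.7], [-1.18, 4.32], [0.11, 2.71], [-2.7, 2.7]. Speed limits (rad/s): [2.57, 2.57, 3.14, 3.14, 3.14, 3.14].

### API

Orientations are given as a unit quaternion [w, x, y, z].
In Python, from rig import manip gives the robot as it stands. The module is installed in compiled form; this text tells all that it offers.
- The arm moves only by the tool drive_tool, never from a script. Its argument "steps" is a list of rows, each a list of 5 numbers: the shift along the tool's x, y, z in mm, then the turn about the tool's z in rad, then the gripper command: -1 is shut, 1 is fully open, values between are in proportion. A call has 1 to 5 rows; each row is the pose to reach, as a shift and turn from the pose measured when the call began, along the tool's axes at that moment; what a row does not reach only later rows make up. A row lasts 1/10 s, in which the tool goes at most 50 mm and 8.59 degrees, less where a joint would pass 70% of its speed; a pose out of reach is approached as far as the arm can. A call with a gripper value outside its range is refused whole. The fingers move at their own pace and stop on an object; "squeeze" is the grip in N (left out, the last holds). Time passes only in rows, so rows that repeat a pose let the fingers close. It gives the time, the measured TCP pose, the force and the opening at its end, in the units of the state.
- manip.get_state(): the state, without advancing time (a new reading comes with each control period).
- manip.get_image(name): name is "scene" or "top" or "wrist"; returns the picture (480x640x3 uint8, blue, green, red); there is no depth.
- manip.get_calibration(name): a dict with "camera_matrix" (3x3 intrinsics, pixels), "distortion" ([k1, k2, p1, p2, k3] as OpenCV has them; the pictures are not rectified), "rvec" (rotation vector, rad) and "tvec" (3), from world to camera coordinates, as OpenCV has them. Camera axes: x right, y down, z forward; pixel columns grow to the right and rows downward; lengths in m; the calibration is good to about 2 mm. A picture is of the moment at which its call begins: read the wrist's pose just before it. get_calibration takes no time and is no camera call; for the wrist camera it gives the pose at the moment of the call.
- manip.sign_off(): hands the job in, once; it reports no verdict.
Trained networks look in the newest picture that a camera, given by its name, has taken for a name from the list of things; names that differ only in an ending like _2 or _b are one class to them, and where a whole thing is asked for, a point or a joint stands for the part that bears it (a point fixed in the world has none). Each returns a list of dicts, best first, with "conf" (0 to 1); they miss things now and then, are a little off and sometimes report something else, mostly with a low value. They report only what shows in the picture. A call takes as long as a camera call. They do not tell look-alikes from the thing itself.
- manip.masks_of(camera, name): "pixels" (480x640 bool, what is visible of it) and "location" ([column, row] in pixels, amid what is visible of it).
The state is a dict: "clock": time; "qpos": joint angles; "qd": joint speeds; "effort": joint torques, N m; "position": TCP position; "ee_rot": TCP orientation; "contact_force": force on the tool from outside, world axes, zero at the start; "moment": the same for the moment, N m; "width": finger opening in m.
Only numpy, scipy, OpenCV 4.12 (cv2) and the standard library are available. Lean on these libraries where they do the work, as an engineer would, in place of code of your own. Each camera call takes 0.05 s, during which the arm holds its last target.

## Working session

There is one attempt and no reset: what is moved stays moved. The work goes in short steps, Python scripts to look and compute and a tool call to move; the robot and the scene stay as the last step left them, time stands still between calls to the robot, and variables do not carry over. Pictures are saved under pics/ and viewed, and the job is handed in when it is done.

Besides the shell and the picture viewer there is one more tool, called as name([rows], argument=value, ...), one row to a line, values as JSON. drive_tool: Moves the arm, as the interface text tells. Its arguments: {"type":"object","properties":{"steps":{"type":"array","items":{"type":"array","items":{"type":"number"}}},"squeeze":{"type":"number"}},"required":["steps"]}

```bash
mkdir -p pics
python3 - <<'E'
from rig import manip
import cv2
print(manip.get_state()); print(manip.pinch_z)
for n in ("scene","top","wrist"):
    im=manip.get_image(n); cv2.imwrite(f"pics/{n}0.png",im)
    c=manip.get_calibration(n); print(n,c)
E
```

```text
{'clock': 0.0, 'qpos': array([-1.24001018e+00,  2.76632201e-01,  1.50614442e+00,  5.00297234e-05,
        1.36071313e+00, -1.21033277e-01]), 'qd': array([-0.00139044,  0.00014601,  0.00073597,  0.00107829, -0.00197857,
       -0.00052739]), 'effort': array([ 2.51268775e-04, -4.16775548e+01, -2.45810366e+01, -8.21627327e-05,
        1.07971145e-02,  1.43185747e-05]), 'position': array([ 0.25086631, -0.51679566,  0.23041401]), 'ee_rot': array([-6.15836383e-04,  8.47523564e-01, -5.30756920e-01, -7.21863563e-04]), 'contact_force': array([ 1.31689365, -0.46918439, -0.54692462]), 'moment': array([0.02880756, 0.03761315, 0.00307077]), 'width': 0.08516824204854533}
-0.0187
scene {'camera_matrix': array([[564.22066069,   0.        , 321.96614553],
       [  0.        , 564.22066069, 239.78383429],
       [  0.        ,   0.        ,   1.        ]]), 'distortion': array([-0.05110109,  0.        ,  0.        ,  0.        ,  0.        ]), 'rvec': array([ 1.63632769,  1.73035493, -0.85378212]), 'tvec': array([ 0.06756606, -0.27540606,  1.65478291])}
top {'camera_matrix': array([[464.3182352 ,   0.        , 322.99025447],
       [  0.        , 464.3182352 , 237.18159925],
       [  0.        ,   0.        ,   1.        ]]), 'distortion': array([-0.10187172,  0.        ,  0.        ,  0.        ,  0.        ]), 'rvec': array([ 2.1860388 , -2.14831045,  0.07283177]), 'tvec': array([-0.06044034,  0.5571604 ,  0.85645578])}
wrist {'camera_matrix': array([[349.87961237,   0.        , 319.33138574],
       [  0.        , 349.87961237, 236.3871211 ],
       [  0.        ,   0.        ,   1.        ]]), 'distortion': array([-0.01902368,  0.        ,  0.        ,  0.        ,  0.        ]), 'rvec': array([-2.4653798 ,  1.54477387,  0.20825902]), 'tvec': array([-0.57535121, -0.03322161,  0.37852614])}
```

View pics/top0.png

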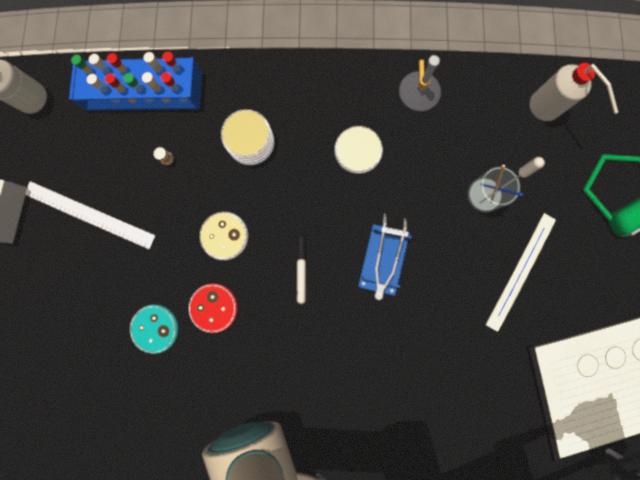

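View pics/scene0.png

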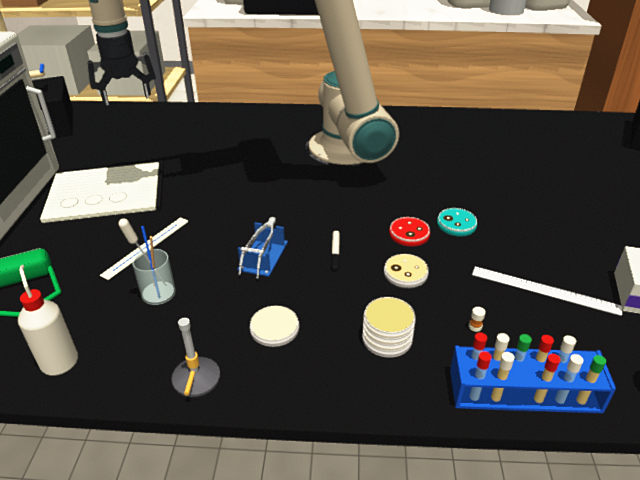

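View pics/wrist0.png

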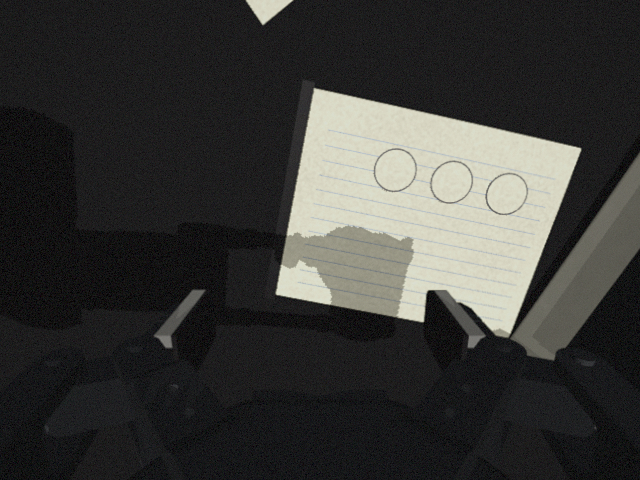

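The top view shows the rest and tweezers at about (385,258) with the tips towards the image top. The cream test plate is at (223,236), with its widest zone at about (234,235). The red and turquoise look-alikes are at (213,308) and (154,329).

```bash
cat > h.py <<'E'
import numpy as np, cv2
from rig import manip
from scipy.spatial.transform import Rotation as R
def ray(c,uv):
    K,d=c["camera_matrix"],c["distortion"]
    p=cv2.undistortPoints(np.array([[uv]],float),K,d)[0,0]
    Rm=cv2.Rodrigues(c["rvec"])[0]
    return -Rm.T@c["tvec"].ravel(), Rm.T@np.array([p[0],p[1],1])
def w(c,uv,z):
    o,d=ray(c,uv); return o+d*(z-o[2])/d[2]
def pj(c,P):
    return cv2.projectPoints(np.array(P,float).reshape(-1,3),c["rvec"],c["tvec"],c["camera_matrix"],c["distortion"])[0].reshape(-1,2)
def tool():
    s=manip.get_state(); q=s["ee_rot"]
    return s,R.from_quat([q[1],q[2],q[3],q[0]]).as_matrix()
E
python3 - <<'E'
from h import *
c=manip.get_calibration("top")
im=cv2.imread("pics/top0.png")
cv2.imwrite("pics/topcrop.png",cv2.resize(im[190:320,340:440],None,fx=5,fy=5,interpolation=cv2.INTER_CUBIC)[:600])
cv2.imwrite("pics/topcrop2.png",cv2.resize(im[200:270,190:260],None,fx=8,fy=8,interpolation=cv2.INTER_CUBIC))
for n,z in (("tweezers",.05),("tweezers_grip",.05),("tip_left",.012),("tip_right",.012),("tips_mid",.012),("rest",.02),("plate",.016),("zone",.016),("plate_stack",.064)):
    for m in manip.masks_of("top",n)[:4]:
        print(n,round(m["conf"],2),np.round(m["location"],1),m["pixels"].sum(),w(c,m["location"],z).round(4))
print(manip.get_state()["clock"])
E
```

```text
tweezers 0.79 [380.3 241.7] 400 [ 0.5493 -0.1567  0.05  ]
tweezers_grip 0.71 [394.6 256.7] 301 [ 0.5221 -0.1831  0.05  ]
tweezers_grip 0.43 [222.4 234.5] 1837 [0.5577 0.1356 0.05  ]
tip_left 0.7 [222.6 234. ] 1770 [0.5621 0.1444 0.012 ]
tip_left 0.53 [497.3 189.3] 1939 [ 0.6588 -0.3897  0.012 ]
tip_left 0.49 [390.3 228.1] 127 [ 0.5788 -0.1796  0.012 ]
tip_left 0.39 [399.8 245.8] 117 [ 0.545  -0.1981  0.012 ]
tip_right 0.56 [398.7 254.9] 175 [ 0.5275 -0.196   0.012 ]
tip_right 0.25 [498.2 189.2] 1971 [ 0.659  -0.3915  0.012 ]
tips_mid 0.94 [381.1 245. ] 498 [ 0.546  -0.1622  0.012 ]
rest 0.94 [381.6 261.7] 2095 [ 0.5137 -0.1625  0.02  ]
rest 0.49 [381.7 230.7] 251 [ 0.5727 -0.1623  0.02  ]
plate 0.79 [214.1 306.4] 1793 [0.4226 0.1552 0.016 ]
plate 0.7 [153.8 329.5] 1753 [0.3748 0.2723 0.016 ]
plate 0.64 [223.4 236.9] 1841 [0.5562 0.1416 0.016 ]
zone 0.96 [154.9 329.8] 1807 [0.3743 0.2701 0.016 ]
zone 0.88 [221.2 231.9] 1850 [0.5658 0.1463 0.016 ]
zone 0.87 [213.  308.8] 1913 [0.4179 0.1572 0.016 ]
plate_stack 0.92 [251.2 137.2] 2125 [0.7393 0.0856 0.064 ]
0.6
```

View pics/topcrop.png

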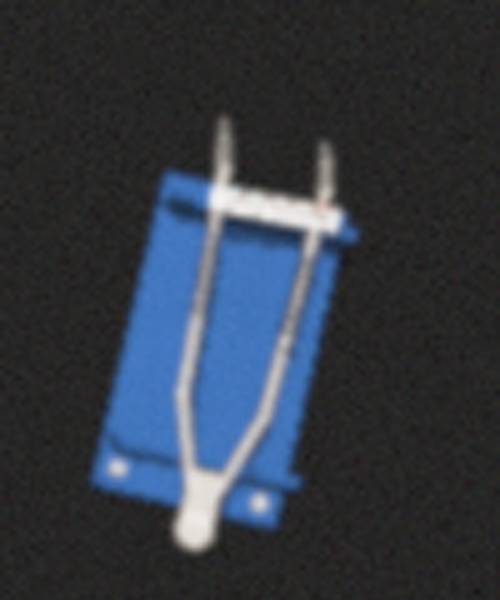

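View pics/topcrop2.png

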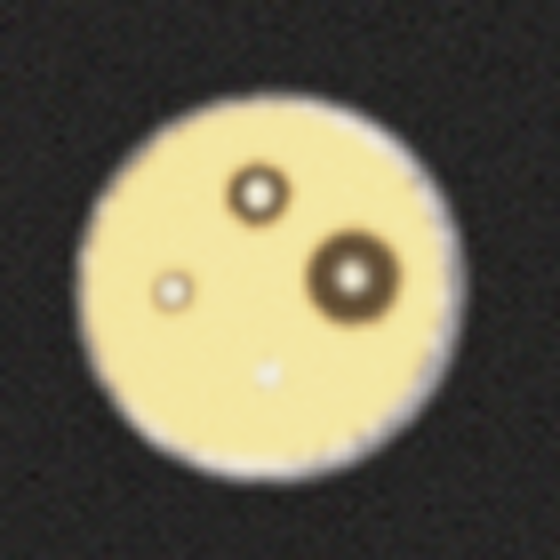

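Run:
```python
from h import *
c=manip.get_calibration("top")
f=lambda x,y:(340+x/5,190+y/5)
tl=w(c,f(224,118),.014);tr=w(c,f(325,142),.014);je=w(c,f(194,548),.05)
kl=w(c,f(184,390),.054);kr=w(c,f(268,415),.054);b1=w(c,f(215,197),.056);b2=w(c,f(338,220),.056)
tm=(tl+tr)/2;km=(kl+kr)/2;bm=(b1+b2)/2
print("gap",np.linalg.norm((tl-tr)[:2]),"len",np.linalg.norm((tm-je)[:2]))
for a,b in ((tm,je),(tm,km),(bm,je)):
    d=(a-b)[:2];print(np.degrees(np.arctan2(d[1],d[0])))
d=(tm-je)[:2];d/=np.linalg.norm(d)
for p,x in((tm,.068),(je,-.094),(km,-.04),(bm,.033)): print("origin",p[:2]-d*x)
g=lambda x,y:w(c,(190+x/8,200+y/8),.016)
print("zone",g(353,278),"plate",g(266,286), "edges",g(307,278),g(399,278))
print([g(*p) for p in((258,193),(173,291),(267,374))])
print(pj(c,[0.5,-0.16,0]))
# camera in tool frame
s,Rm=tool();cw=manip.get_calibration("wrist");Rc=cv2.Rodrigues(cw["rvec"])[0]
print("cam in tool",Rm.T@(-Rc.T@cw["tvec"]-s["position"]),(Rm.T@Rc.T).round(3));print(Rm.round(3))
```

```text
gap 0.039920685810588386 len 0.16207876196828183
-11.832763809520953
-12.042779649303778
-12.914754994291394
origin [ 0.53562069 -0.17419637]
origin [ 0.5355436  -0.17418022]
origin [ 0.53570242 -0.17380903]
origin [ 0.53525938 -0.17657545]
zone [0.56067157 0.12083473 0.016     ] plate [0.55838888 0.14200698 0.016     ] edges [0.56048918 0.13205715 0.016     ] [0.56085375 0.10963444 0.016     ]
[array([0.58093134, 0.14482384, 0.016     ]), array([0.5568032 , 0.16476111, 0.016     ]), array([0.5371279 , 0.14098075, 0.016     ])]
[[379.1339078  269.11003066]]
cam in tool [ 0.00101972 -0.06715476 -0.14261154] [[ 1.    -0.001  0.   ]
 [ 0.001  0.965  0.263]
 [-0.    -0.263  0.965]]
[[ 0.437 -0.9    0.   ]
 [-0.9   -0.437 -0.   ]
 [ 0.     0.    -1.   ]]
```

```bash
cat >> h.py <<'E'
def row(P,yaw):
    "shift (mm) & turn for TCP to P with tool-x at world angle yaw (deg)"
    s,Rm=tool(); d=Rm.T@(np.array(P)-s["position"])*1000
    cur=np.degrees(np.arctan2(Rm[1,0],Rm[0,0])); t=(cur-yaw+180)%360-180
    print("t",round(s["clock"],2),"pos",s["position"].round(4),"yaw",cur.round(2),"w",round(s["width"]*1e3,2),"F",s["contact_force"].round(2),"z-tilt",Rm[:,2].round(3))
    print("row",d.round(1),np.radians(t).round(4))
E
python3 -c "
from h import *
row([.5404,-.1753,.17],-102.1)"
```

```text
t 0.6 pos [ 0.251  -0.5173  0.2314] yaw -64.12 w 85.41 F [-0.03  0.    0.4 ] z-tilt [ 0. -0. -1.]
row [-181.4 -409.7   61.3] 0.6629
```

drive_tool([
  [-36,-82,0,0.13,1],
  [-73,-164,10,0.27,1],
  [-109,-246,25,0.4,1],
  [-145,-328,40,0.53,1],
  [-181,-410,61,0.663,1],
])

```text
clock: 1.1
position: [0.4108, -0.3287, 0.2062]
ee_rot: [0.0, -0.628, 0.778, -0.001]
contact_force: [0.9, -0.5, 0.5]
width: 0.0851
```

```bash
python3 -c "
from h import *
row([.5404,-.1753,.17],-102.1)"
```

```text
t 1.1 pos [ 0.4108 -0.3287  0.2062] yaw -102.18 w 85.14 F [ 0.91 -0.46  0.45] z-tilt [ 0.001 -0.001 -1.   ]
row [-177.3  -94.3   36.2] -0.0013
```

drive_tool([
  [-44,-24,9,0,0.6],
  [-88,-47,18,0,0.6],
  [-133,-71,27,0,0.6],
  [-177,-94,36,0,0.6],
  [-177,-94,36,0,0.6],
])

```text
clock: 1.6
position: [0.5426, -0.1709, 0.169]
ee_rot: [0.001, -0.63, 0.776, 0.0]
contact_force: [-0.5, -0.9, -0.2]
width: 0.0683
```

```bash
python3 -c "
from h import *
row([.5404,-.1753,.17],-102.1)
c=manip.get_calibration('wrist')
cv2.imwrite('pics/w1.png',manip.get_image('wrist'))
np.save('w1.npy',c,allow_pickle=True)
d=np.array([.9777,-.21]);n=np.array([.21,.9777]);o=np.array([.5355,-.1743])
for x,y,z in((68,20,12),(68,-20,12),(-94,0,50),(5,0,49.5)):
  print((x,y,z),pj(c,[*(o+d*x/1e3+n*y/1e3),z/1e3]).round(1))
"
```

```text
t 1.6 pos [ 0.5426 -0.1709  0.169 ] yaw -101.88 w 68.28 F [-0.53 -0.92 -0.24] z-tilt [ 0.001  0.002 -1.   ]
row [ 4.8  1.2 -1. ] 0.0039
(68, 20, 12) [[301.3 148.5]]
(68, -20, 12) [[349.4 148.7]]
(-94, 0, 50) [[324.4 346.2]]
(5, 0, 49.5) [[325.4 233.3]]
```

View pics/w1.png

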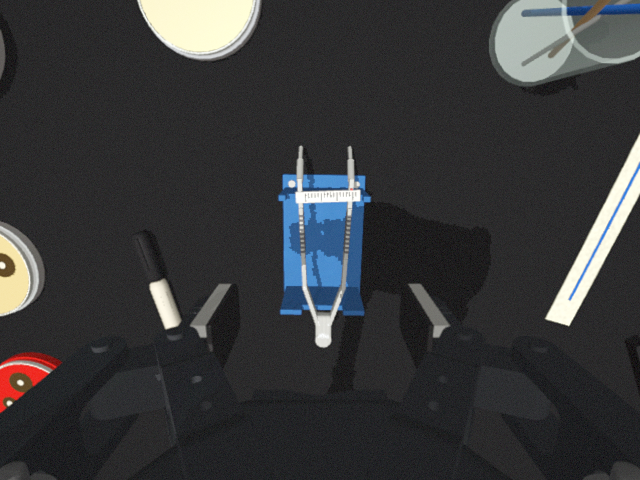

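drive_tool([
  [4.8,1.2,20,0.004,0.4],
  [4.8,1.2,45,0.004,0.4],
  [4.8,1.2,70,0.004,0.4],
  [4.8,1.2,80,0.004,0.4],
  [4.8,1.2,80,0.004,0.4],
])

```text
clock: 2.15
position: [0.538, -0.1774, 0.0882]
ee_rot: [-0.0, -0.628, 0.778, 0.001]
contact_force: [-0.9, 0.6, 0.4]
width: 0.0596
```

```bash
python3 -c "
from h import *
row([.5404,-.1753,.029],-102.1)
c=manip.get_calibration('wrist')
cv2.imwrite('pics/w2.png',manip.get_image('wrist'))
d=np.array([.9777,-.21]);n=np.array([.21,.9777]);o=np.array([.5355,-.1743])
for x,y,z in((68,20,12),(68,-20,12),(-94,0,50),(5,0,49.5)):
  print((x,y,z),pj(c,[*(o+d*x/1e3+n*y/1e3),z/1e3]).round(1))
"
```

```text
t 2.15 pos [ 0.538  -0.1774  0.0882] yaw -102.2 w 59.56 F [-0.93  0.56  0.41] z-tilt [-0.002  0.001 -1.   ]
row [-2.5 -2.  59.2] -0.0017
(68, 20, 12) [[281.4 145.7]]
(68, -20, 12) [[347.4 145.5]]
(-94, 0, 50) [[315. 414.]]
(5, 0, 49.5) [[314.1 264.9]]
```

View pics/w2.png

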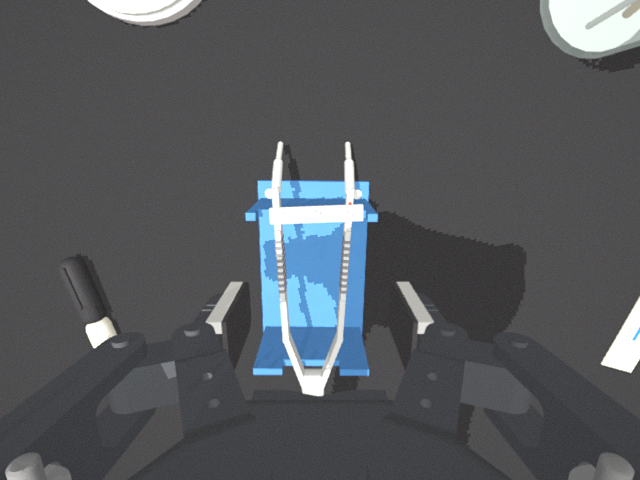

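Tips at (281,146) and (348,146) match the predicted projections, so the pose estimate is good. I'll settle and descend.

drive_tool([
  [-2.5,-2,20,-0.0017,0.2],
  [-2.5,-2,40,-0.0017,0.2],
  [-2.5,-2,52,-0.0017,0.2],
  [-2.5,-2,59,-0.0017,0.2],
  [-2.5,-2,59,-0.0017,0.2],
])

```text
clock: 2.7
position: [0.5415, -0.1758, 0.0303]
ee_rot: [0.0, -0.629, 0.778, 0.0]
contact_force: [0.2, 1.2, -0.6]
width: 0.0516
```

```bash
python3 -c "
from h import *
row([.5404,-.1753,.029],-102.1)
c=manip.get_calibration('wrist')
cv2.imwrite('pics/w3.png',manip.get_image('wrist'))
row([.5404,-.1753,.029],-102.1)
d=np.array([.9777,-.21]);n=np.array([.21,.9777]);o=np.array([.5355,-.1743])
for x,y,z in((68,20,12),(68,-20,12),(5,0,49.5)):
  print((x,y,z),pj(c,[*(o+d*x/1e3+n*y/1e3),z/1e3]).round(1))
"
```

```text
t 2.7 pos [ 0.5415 -0.1758  0.0303] yaw -102.11 w 51.59 F [ 0.15  1.19 -0.61] z-tilt [-0.     0.001 -1.   ]
row [-0.3  1.2  1.3] -0.0001
t 2.75 pos [ 0.5419 -0.1759  0.0308] yaw -102.1 w 51.08 F [ 0.67  0.1  -0.64] z-tilt [ 0.001  0.    -1.   ]
row [-0.3  1.6  1.8] -0.0
(68, 20, 12) [[273.4 154.6]]
(68, -20, 12) [[362.5 154.6]]
(5, 0, 49.5) [[317.8 322.9]]
```

View pics/w3.png

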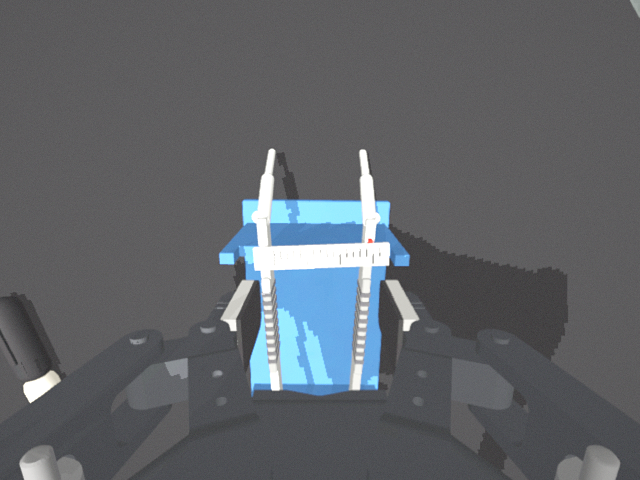

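drive_tool([
  [-0.3,1.4,1.5,0,0.0],
  [-0.3,1.4,1.5,0,-0.1],
  [-0.3,1.4,1.5,0,-0.2],
  [-0.3,1.4,1.5,0,-0.28],
  [-0.3,1.4,1.5,0,-0.28],
], squeeze=30)

```text
clock: 3.25
position: [0.5415, -0.1756, 0.0308]
ee_rot: [0.001, -0.629, 0.778, -0.001]
contact_force: [0.3, 1.2, 6.2]
width: 0.0311
```

drive_tool([
  [0,0,0,0,-0.28],
  [0,0,0,0,-0.28],
  [0,0,0,0,-0.28],
])

```text
clock: 3.55
position: [0.5415, -0.1757, 0.0309]
ee_rot: [0.001, -0.629, 0.778, -0.001]
contact_force: [-0.4, 0.6, 2.0]
width: 0.031
```

```bash
python3 -c "
from h import *
row([.5404,-.1753,.029],-102.1)
cv2.imwrite('pics/w4.png',manip.get_image('wrist'))
row([.5404,-.1753,.029],-102.1)
"
```

```text
t 3.55 pos [ 0.5415 -0.1757  0.0309] yaw -102.1 w 30.99 F [-0.43  0.55  1.99] z-tilt [ 0.003 -0.001 -1.   ]
row [-0.1  1.2  1.9] 0.0001
t 3.6 pos [ 0.5415 -0.1757  0.0309] yaw -102.09 w 30.95 F [-1.06  0.01  1.79] z-tilt [ 0.003 -0.001 -1.   ]
row [-0.1  1.2  1.9] 0.0001
```

View pics/w4.png

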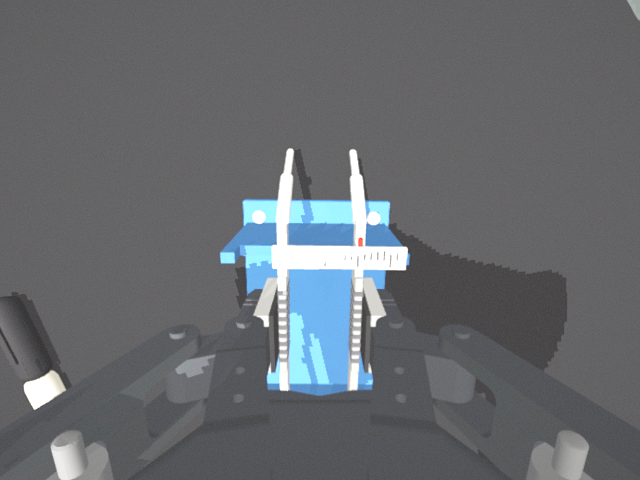

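The legs are gripped at 31 mm. Lift straight up slowly.

drive_tool([
  [0,0,-4,0,-0.28],
  [0,0,-10,0,-0.28],
  [0,0,-18,0,-0.28],
  [0,0,-28,0,-0.28],
  [0,0,-38,0,-0.28],
])

```text
clock: 4.1
position: [0.5416, -0.1757, 0.0699]
ee_rot: [0.001, -0.629, 0.778, -0.001]
contact_force: [0.2, 0.5, -0.1]
width: 0.0311
```

drive_tool([
  [0,0,-10,0,-0.3],
  [0,0,-22,0,-0.32],
  [0,0,-30,0,-0.32],
  [0,0,-30,0,-0.32],
  [0,0,-30,0,-0.32],
])

```text
clock: 4.6
position: [0.5414, -0.1756, 0.1001]
ee_rot: [0.001, -0.629, 0.778, -0.002]
contact_force: [1.0, -0.2, -0.5]
width: 0.0292
```

```bash
python3 -c "
from h import *
row([.5404,-.1753,.029],-102.1)
cv2.imwrite('pics/w5.png',manip.get_image('wrist'))
cv2.imwrite('pics/s5.png',cv2.resize(manip.get_image('scene')[150:330,170:410],None,fx=3,fy=3))
row([.499,.134,.1],-102.1)
"
```

```text
t 4.6 pos [ 0.5414 -0.1756  0.1001] yaw -102.09 w 29.23 F [ 0.98 -0.23 -0.48] z-tilt [ 0.004 -0.001 -1.   ]
row [-0.1  1.3 71.1] 0.0001
t 4.7 pos [ 0.541  -0.1754  0.0994] yaw -102.09 w 29.4 F [ 0.4  -0.01 -0.58] z-tilt [ 0.002 -0.001 -1.   ]
row [-293.8  105.9   -0.9] 0.0002
```

View pics/w5.png

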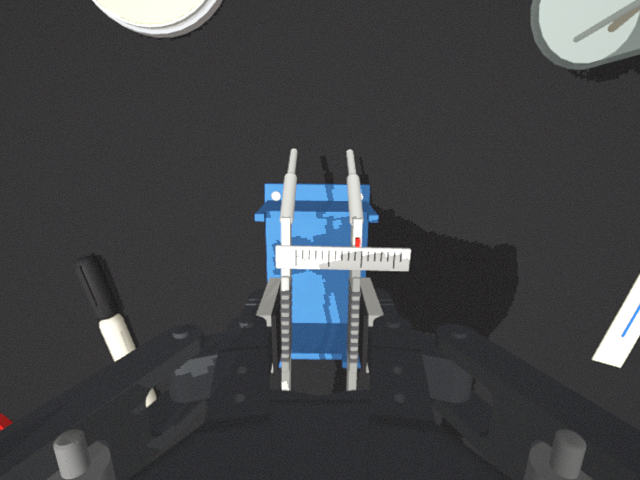

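View pics/s5.png

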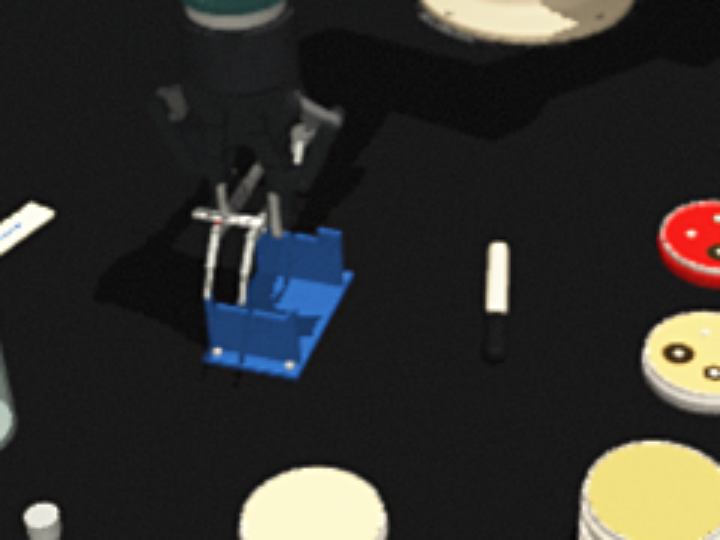

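No tilt after the lift: tips are at (293,151) and (350,151), the same row as on the rest. Next I carry them over towards the plate.

drive_tool([
  [-12,4,0,0,-0.32],
  [-36,13,0,0,-0.32],
  [-66,24,0,0,-0.32],
  [-97,35,0,0,-0.32],
  [-127,46,0,0,-0.32],
])

```text
clock: 5.2
position: [0.5216, -0.0395, 0.0988]
ee_rot: [0.0, -0.629, 0.778, -0.0]
contact_force: [0.7, 0.7, -0.1]
width: 0.0289
```

```bash
python3 -c "
from h import *
row([.5003,.1338,.1],-102.1)
"
```

```text
t 5.2 pos [ 0.5216 -0.0395  0.0988] yaw -102.12 w 28.94 F [ 0.67  0.7  -0.07] z-tilt [ 0.001  0.    -1.   ]
row [-165.    57.2   -1.2] -0.0003
```

drive_tool([
  [-30,10,0,0,-0.32],
  [-65,22,0,0,-0.32],
  [-100,34,0,0,-0.32],
  [-135,46,0,0,-0.32],
  [-153,53,0,0,-0.32],
])

```text
clock: 5.7
position: [0.5002, 0.1244, 0.0983]
ee_rot: [0.0, -0.629, 0.777, 0.001]
contact_force: [0.4, -0.4, 0.2]
width: 0.0291
```

```bash
python3 -c "
from h import *
row([.5003,.1338,.1],-102.1)
"
```

```text
t 5.7 pos [0.5002 0.1244 0.0983] yaw -102.0 w 29.06 F [ 0.44 -0.35  0.18] z-tilt [-0.001  0.001 -1.   ]
row [-9.2  1.9 -1.7] 0.0017
```

drive_tool([
  [-5,1,0,0,-0.32],
  [-9,2,0,0,-0.32],
  [-9,2,0,0,-0.32],
  [-9,2,0,0,-0.32],
])

```text
clock: 6.1
position: [0.5003, 0.1328, 0.0982]
ee_rot: [-0.0, -0.629, 0.777, 0.001]
contact_force: [-0.2, 0.2, -0.0]
width: 0.0295
```

```bash
python3 -c "
from h import *
row([.5003,.1338,.1],-102.1)
c=manip.get_calibration('wrist');s,Rm=tool()
im=manip.get_image('wrist');cv2.imwrite('pics/w6.png',im)
cv2.imwrite('pics/w6c.png',cv2.resize(im[90:240,220:420],None,fx=4,fy=4,interpolation=cv2.INTER_CUBIC))
for x in(-12,12):print(pj(c,s['position']+Rm@np.array([x,-61.8,18.9])/1e3))
print(pj(c,[.5607,.1208,.016]))
"
```

```text
t 6.1 pos [0.5003 0.1328 0.0982] yaw -102.05 w 29.46 F [-0.2   0.15 -0.04] z-tilt [-0.001  0.001 -1.   ]
row [-1.   0.2 -1.8] 0.0008
[[291.71720882 154.50452782]]
[[345.00833269 154.47277558]]
[[317.29792491 150.88554731]]
```

View pics/w6.png

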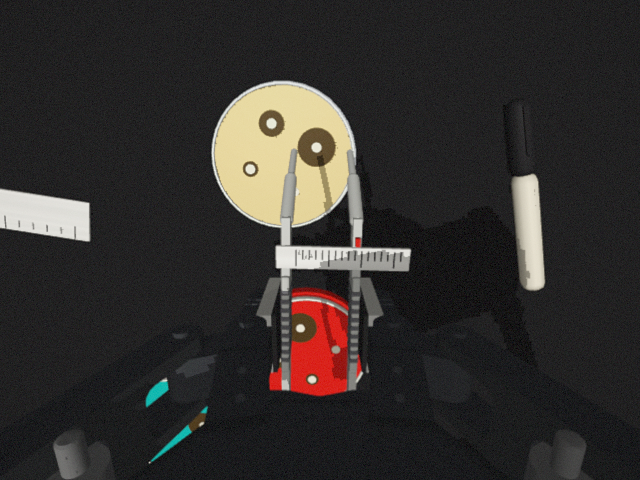

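View pics/w6c.png

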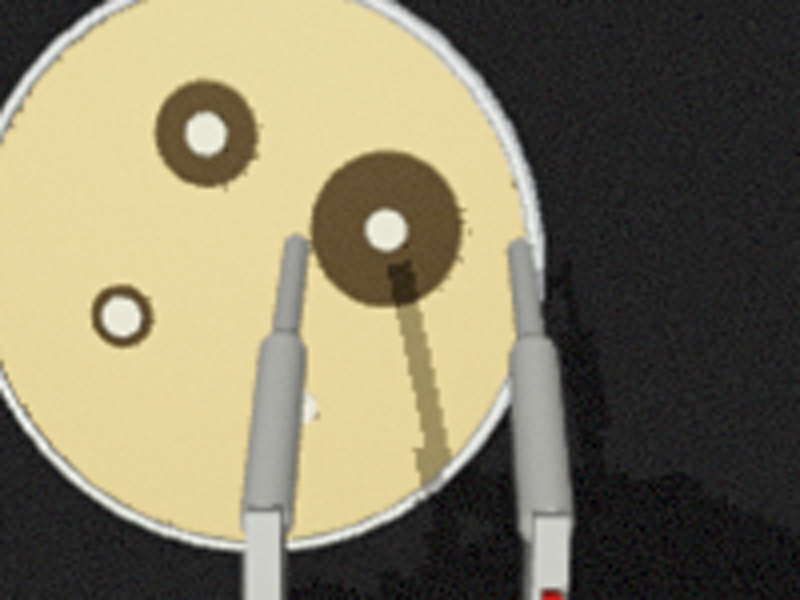

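The plate is at (283,153) and its widest zone is centred at about (316.5,147.3). The tips are at about (294,150) and (349.5,150), so I need to shift right in plate terms. Computing the correction.

```bash
python3 -c "
from h import *
c=manip.get_calibration('wrist');s,Rm=tool();p=s['position']
z=w(c,(316.5,147.25),.016);print('zone',z, 'diam',np.linalg.norm(w(c,(220+311/4,147.25),.016)-w(c,(220+461/4,147.25),.016)))
zt=p[2]-.0189
a=w(c,(294.0,152.),zt);b=w(c,(349.7,152.3),zt);m=(a+b)/2
print('tips',a,b,np.linalg.norm(a-b),'mid tool',Rm.T@(m-p)*1e3)
row(p+(z-m)*[1,1,0]+[0,0,.070-p[2]],-102.1)
"
```

```text
zone [0.56301383 0.12069501 0.016     ] diam 0.023381559691885927
tips [0.56408912 0.13025699 0.07934323] [0.5587127  0.10580889 0.07934323] 0.025032292745747593 mid tool [  1.60204376 -62.84515406  18.82543633]
t 6.15 pos [0.5003 0.1327 0.0982] yaw -102.07 w 29.25 F [ 0.06  0.19 -0.41] z-tilt [-0.001  0.001 -1.   ]
row [-2.9 -1.1 28.2] 0.0005
```

drive_tool([
  [-1,-0.5,6,0,-0.33],
  [-2,-1,15,0,-0.33],
  [-2.9,-1.1,24,0,-0.33],
  [-2.9,-1.1,28,0,-0.33],
  [-2.9,-1.1,28,0,-0.33],
])

```text
clock: 6.65
position: [0.5011, 0.1352, 0.0691]
ee_rot: [-0.001, -0.629, 0.778, 0.001]
contact_force: [-0.1, -1.2, 0.2]
width: 0.0283
```

drive_tool([
  [0,0,5,0,-0.33],
  [0,0,12,0,-0.33],
  [0,0,17,0,-0.33],
  [0,0,20,0,-0.33],
  [0,0,20,0,-0.33],
])

```text
clock: 7.15
position: [0.5007, 0.1352, 0.0485]
ee_rot: [-0.002, -0.629, 0.778, 0.002]
contact_force: [-0.2, 0.7, -0.1]
width: 0.0286
```

```bash
python3 -c "
from h import *
row([.5003,.1338,.039],-102.1)
im=manip.get_image('wrist');cv2.imwrite('pics/w7.png',im)
cv2.imwrite('pics/w7c.png',cv2.resize(im[90:240,220:420],None,fx=4,fy=4,interpolation=cv2.INTER_CUBIC))
im=manip.get_image('scene');cv2.imwrite('pics/s7.png',cv2.resize(im[220:320,340:470],None,fx=5,fy=5,interpolation=cv2.INTER_CUBIC))
row([.5003,.1338,.039],-102.1)
"
```

```text
t 7.15 pos [0.5007 0.1352 0.0485] yaw -102.07 w 28.6 F [-0.2   0.72 -0.08] z-tilt [-0.004  0.001 -1.   ]
row [1.4 0.1 9.5] 0.0005
t 7.25 pos [0.5012 0.1352 0.0491] yaw -102.07 w 29.05 F [-0.13 -0.3   0.79] z-tilt [-0.003  0.001 -1.   ]
row [ 1.6  0.5 10.1] 0.0005
```

View pics/w7c.png

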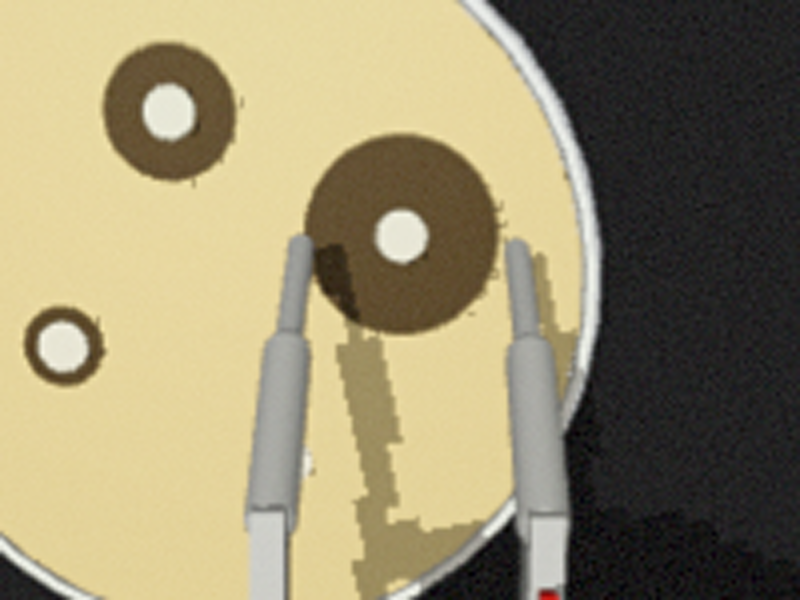

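View pics/s7.png

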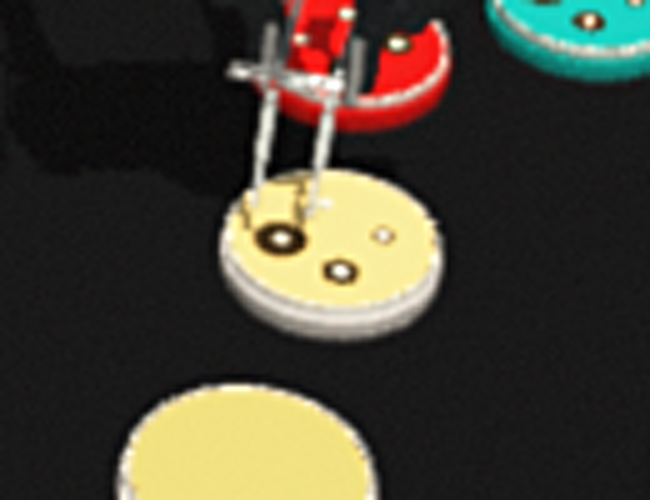

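```bash
cat > corr.py <<'E'
from h import *
import sys
def corr(zx,zy,l,r,ztarget,c=None):
    c=manip.get_calibration('wrist');s,Rm=tool();p=s['position']
    f=lambda x,y:(220+x/4,90+y/4)
    z=w(c,f(zx,zy),.016);zt=p[2]-.0189
    a=w(c,f(*l),zt);b=w(c,f(*r),zt);m=(a+b)/2
    print('zone',z,'gap',np.linalg.norm(a-b),'mid tool',Rm.T@(m-p)*1e3,'tip z',zt)
    row(p+(z-m)*[1,1,0]+[0,0,ztarget+.0189-p[2]],-102.1)
E
python3 -c "
from corr import *
corr(401.5,234,(301,245),(516,248),.0205)"
```

```text
zone [0.56358429 0.12088123 0.016     ] gap 0.0241260260014164 mid tool [  1.74520445 -63.07021792  18.68897736] tip z 0.030200660771292957
t 7.25 pos [0.5012 0.1352 0.0491] yaw -102.07 w 29.05 F [-0.13 -0.3   0.79] z-tilt [-0.003  0.001 -1.   ]
row [-0.7 -1.1  9.7] 0.0005
```

drive_tool([
  [-0.4,-0.6,2,0,-0.33],
  [-0.7,-1.1,4,0,-0.33],
  [-0.7,-1.1,6,0,-0.33],
  [-0.7,-1.1,7.5,0,-0.33],
  [-0.7,-1.1,7.5,0,-0.33],
])

```text
clock: 7.75
position: [0.5021, 0.1356, 0.0413]
ee_rot: [-0.001, -0.629, 0.778, 0.001]
contact_force: [0.4, -0.5, -0.8]
width: 0.0286
```

drive_tool([
  [0,0,0,0,-0.33],
  [0,0,0,0,-0.33],
])

```text
clock: 7.95
position: [0.5021, 0.1356, 0.0413]
ee_rot: [-0.001, -0.629, 0.778, 0.001]
contact_force: [-1.2, -0.0, 0.1]
width: 0.0289
```

```bash
cat > look.py <<'E'
from h import *
import sys
n=sys.argv[1]
im=manip.get_image('wrist');cv2.imwrite(f'pics/w{n}.png',im)
cv2.imwrite(f'pics/w{n}c.png',cv2.resize(im[90:240,220:420],None,fx=4,fy=4,interpolation=cv2.INTER_CUBIC))
im=manip.get_image('scene');cv2.imwrite(f'pics/s{n}.png',cv2.resize(im[235:300,370:450],None,fx=9,fy=9,interpolation=cv2.INTER_CUBIC))
row([.5003,.1338,.039],-102.1)
E
python3 look.py 8
```

```text
t 8.05 pos [0.5022 0.1357 0.0414] yaw -102.07 w 29.1 F [ 0.08 -0.45  0.14] z-tilt [-0.004  0.001 -1.   ]
row [2.2 1.4 2.4] 0.0005
```

View pics/w8c.png

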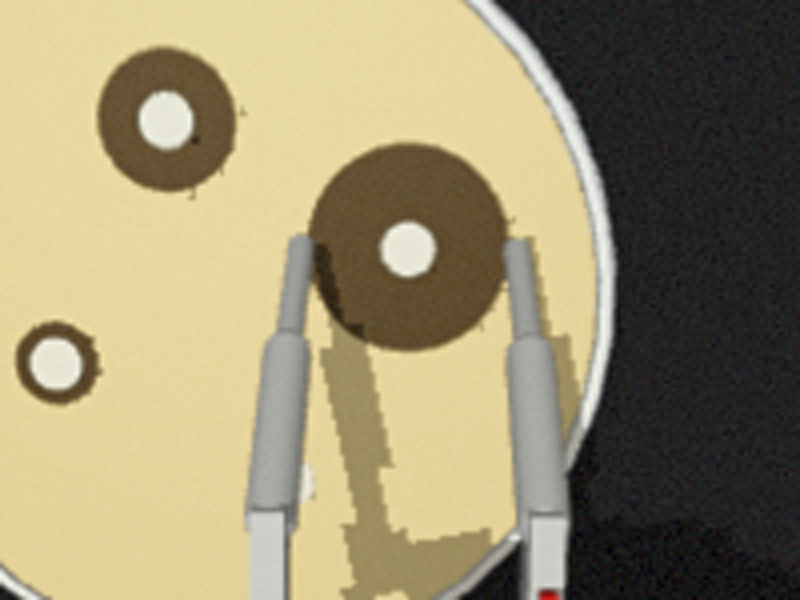

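View pics/s8.png

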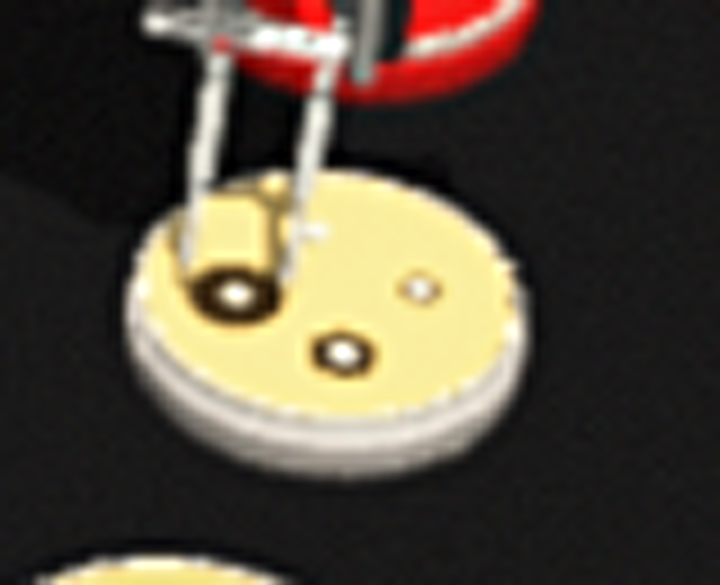

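```bash
python3 -c "
from corr import *
corr(409,247,(301,245),(517,247),.0205)
cs=manip.get_calibration('scene')
for P in ((301,245),(517,247)):
  c=manip.get_calibration('wrist')
  for z in (.016,.018,.02,.022,.024,.026):
    q=pj(cs,w(c,(220+P[0]/4,90+P[1]/4),z))[0]; print(z,((q-[370,235])*9).round(0))
print(((pj(cs,w(c,(220+409/4,90+247/4),.016))[0]-[370,235])*9).round(0))
"
```

```text
zone [0.56313634 0.12074812 0.016     ] gap 0.02422998550150718 mid tool [  1.8089313  -63.12530778  18.6642904 ] tip z 0.022488406840951866
t 8.05 pos [0.5022 0.1357 0.0414] yaw -102.07 w 29.1 F [ 0.08 -0.45  0.14] z-tilt [-0.004  0.001 -1.   ]
row [0.1 0.3 2. ] 0.0005
0.016 [281. 306.]
0.018 [281. 300.]
0.02 [281. 294.]
0.022 [281. 287.]
0.024 [281. 281.]
0.026 [281. 274.]
0.016 [175. 288.]
0.018 [176. 282.]
0.02 [177. 275.]
0.022 [179. 269.]
0.024 [180. 263.]
0.026 [181. 257.]
[228. 297.]
```

drive_tool([
  [0,0.2,1,0,-0.333],
  [0.1,0.3,1.8,0,-0.333],
  [0.1,0.3,1.8,0,-0.333],
  [0.1,0.3,1.8,0,-0.333],
  [0.1,0.3,1.8,0,-0.333],
])

```text
clock: 8.55
position: [0.5018, 0.1356, 0.0396]
ee_rot: [-0.001, -0.629, 0.778, 0.001]
contact_force: [0.3, -0.4, 0.4]
width: 0.0284
```

drive_tool([
  [0,0,0,0,-0.333],
  [0,0,0,0,-0.333],
  [0,0,0,0,-0.333],
  [0,0,0,0,-0.333],
  [0,0,0,0,-0.333],
])

```text
clock: 9.05
position: [0.5019, 0.1356, 0.0396]
ee_rot: [-0.001, -0.629, 0.778, 0.001]
contact_force: [0.1, 0.1, 0.0]
width: 0.0285
```

```bash
python3 look.py 9
```

```text
t 9.15 pos [0.5019 0.1356 0.0396] yaw -102.07 w 28.6 F [-0.34  0.82 -0.3 ] z-tilt [-0.004  0.001 -1.   ]
row [2.1 1.2 0.6] 0.0005
```

View pics/w9c.png

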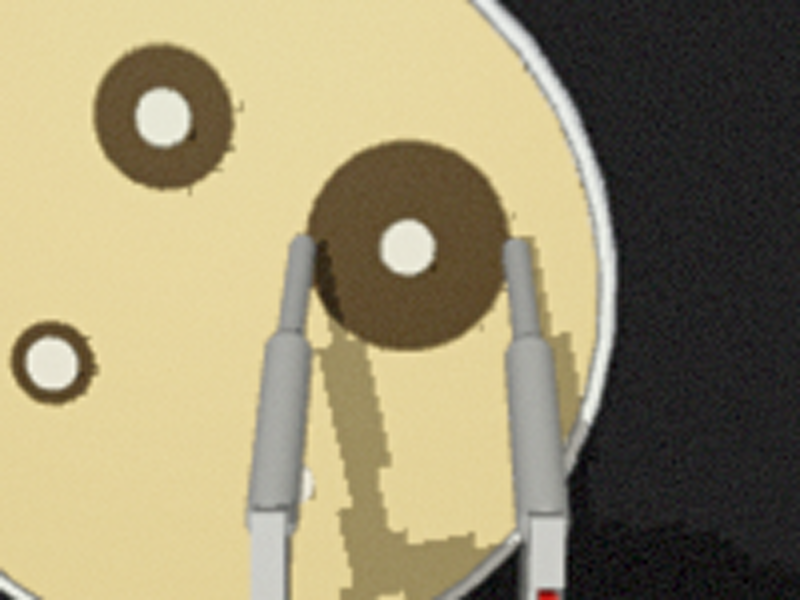

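View pics/s9.png

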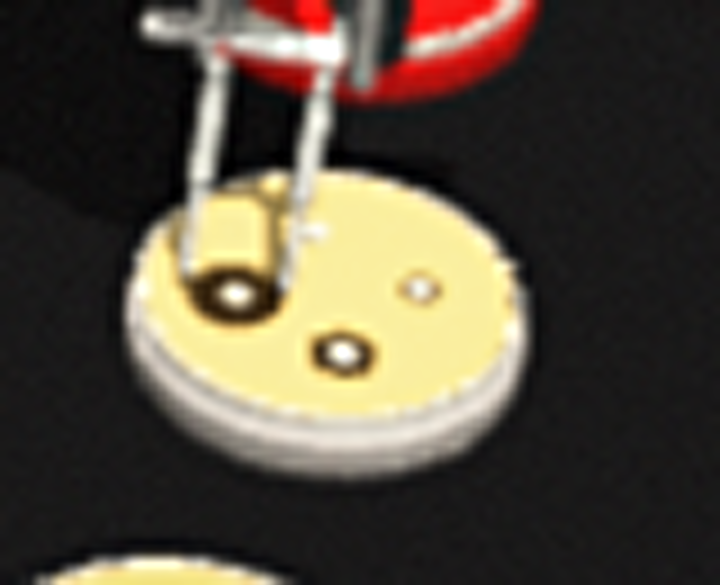

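```bash
python3 -c "
from corr import *
corr(408.5,245.5,(302,245),(517,247),.0205)
s=manip.get_state();print(s['qd'].round(4))
"
```

```text
zone [0.56307411 0.12074017 0.016     ] gap 0.02412034173098618 mid tool [  1.84026023 -63.13246056  18.66003131] tip z 0.020681442697735752
t 9.15 pos [0.5019 0.1356 0.0396] yaw -102.07 w 28.6 F [-0.34  0.82 -0.3 ] z-tilt [-0.004  0.001 -1.   ]
row [-0.1  0.1  0.2] 0.0005
[ 0.0004  0.0015 -0.0003 -0.0015  0.0023  0.0007]
```

Gap is 24.1 mm, centred within about 0.2 mm, about 4.7 mm above the plate and still. Handing in.

```bash
python3 -c "
from rig import manip
print(manip.sign_off())"
```

```text
the job is handed in; nothing more can be done
None
```

The job is handed in at about 9 s. The arm is still holding the squeezed tweezers over the widest zone of the cream plate.

I gripped the tweezers at the ribbed grips on their rest, lifted them straight up, carried them over the plate and lowered them in stages.

Last checks before handing in:
- **Tip gap:** about 24.1 mm by the wrist camera, against the 24 mm zone. The gripper opening read 28.6 mm; 29 mm was expected, a difference within the reading's scatter of about 0.5 mm.
- **Centring:** the point between the tips was within about 0.2 mm of the zone centre.
- **Height:** tips about 4.7 mm above the plate, from the arm pose. A scene-camera check one step higher agreed only to about 2 mm.
- **Contact:** the force reading stayed at noise level (under about 1 N). The plate showed no movement in the pictures, and I saw no sign that anything else was touched.
- **Stillness:** joint speeds were essentially zero.

One disagreement: the top and wrist cameras placed the zone about 2.4 mm apart, roughly their stated calibration limit. I used the wrist view, which shows the tips and the zone together.

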